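Tap the clamping wedge home on the frame-gluing board

ROBOT

A 7-joint arm with a two-finger parallel gripper is mounted at the origin on the work surface. World frame = base frame: x ahead of the robot, y to its left, z up, the work surface at z = 0. Lengths are in m, angles in rad, forces in N, time in s.
With the tool pointing down it reaches from about 0.425 to 0.925 m from the base axis. Payload 6.8 kg.
Tool frame: the origin (TCP) lies between the finger pads; the fingertips stand 11 mm ahead of it and the grasp point (between the pads) lies 8 mm behind it; z points along the fingers, y is the line along which they close (so a half turn about z gives the same grasp; the last joint's range is limited). The gripper opens to 85 mm and grips with 20 to 120 N. Pads are 22 mm wide; open, the fingers measure 114 mm over their backs; the gripper's body (76 mm by 85 mm) begins 54 mm behind the grasp point. The pads swing forward as they close: fully open they stand 13 mm farther back than shut.
Start: joints at [-0.108, 0.477, 0.022, 1.555, -0.011, 1.109, -0.083], TCP at [0.675, 0, 0.242] pointing down, gripper open.
Joint ranges: [-2.96, 2.96], [-0.34, 2.1], [-1.41, 1.46], [0.24, 2.44], [-1.37, 4.51], [0.17, 1.92], [-2.96, 2.96]. Speed limits (rad/s): [2.39, 2.39, 3.14, 3.14, 3.14, 3.14, 3.14].

INTERFACE

Orientations are given as a rotation vector (axis times angle).
In Python, from bench import r gives the robot as it stands.
- The arm moves only by the tool send_rows, never from a script. Its argument "deltas" is a list of rows, each an object of numbers: "dx", "dy", "dz": the shift along the world's x, y, z in mm; "rx", "ry", "rz": the turn, a rotation vector about the world's x, y, z in degrees. A call has 1 to 5 rows; each row is the pose to reach, as a shift and turn from the pose commanded when the call began; what a row does not reach only later rows make up. A row lasts 1/12 s, in which the tool goes at most 41.7 mm and 7.16 degrees, less where a joint would pass 70% of its speed; a pose out of reach is approached as far as the arm can. A call with a gripper value outside its range is refused whole. "jaw" is the finger opening in mm, from 0 to 85.4, set as the call begins (left out, the last holds). The fingers move at their own pace and stop on an object; "newtons" is the grip in N (left out, the last holds). Time passes only in rows, so rows that repeat a pose let the fingers close. It gives the time, the measured TCP pose, the force, the opening and the grip force at its end, in the units of the state.
- r.get_obs(): the state, without advancing time (a new reading comes with each control period).
- r.grab_frame(name): name is "scene" or "side" or "wrist"; returns a dict with "frame" (420x560x3 uint8, blue, green, red), "z_map" (420x560 float32, m along the optical axis (not along the pixel's ray), 0 where there is no reading), "vertical_fov" (degrees; the focal length in pixels is half the picture's height over the tangent of half this angle, whatever the lens; pixels are square), "cx", "cy" (the principal point, pixels), "xyz" and "orientation" of the camera in the world. Camera axes: x right, y down, z forward; pixel columns grow to the right and rows downward; lengths in m; the calibration is good to about 2 mm. A picture is of the moment at which its call begins.
- r.hand_in(): hands the job in; it is judged then, once.
The state is a dict: "clock": time; "joints": joint angles; "qvel": joint speeds; "tau": joint torques, N m; "tcp_pos": TCP position; "orientation": TCP orientation; "contact_force": force on the tool from outside, world axes, zero at the start; "moment": the same for the moment, N m; "grip_width": finger opening in m; "gripper_force": force on a finger pad.
Only numpy, scipy, OpenCV 4.12 (cv2) and the standard library are available. Lean on these libraries where they do the work, as an engineer would, in place of code of your own. Each camera call takes 0.05 s, during which the arm holds its last target. There are 200 camera calls.

TASK

The near side of the wooden box frame on the gluing board still stands a few millimetres open on its dowels. Pick up the mallet and tap the red wedge further into the gap between the slanted cleat and the frame with light taps, drawing the mallet back off the wedge between them, until the joint is closed and another tap no longer moves the wedge; do not hit hard. Then lay the mallet down flat on the bench beside the board, leaving the wedge tight; do not push the wedge with the gripper and leave the other things on the bench alone.

Things in the scene. Friction and masses are not known exactly. Their poses are not given: they have to be found in the camera images.
- jig: Plywood gluing board 360 x 360 x 18 mm, fixed to the bench. Origin: centre of its underside; x points away from the robot, y to its left (yaw up to 0.25 rad either way), top at z = 18 mm. On it lie, from far to near: a dark fence, a pale box frame, the frame's loose near side (stile), the gap with the red wedge, and a dark slanted cleat 150 mm long, 36 mm high, bolted on.
- frame: The pale box frame's three fixed sides, 45 mm high, 18 mm thick, 170 mm along y; origin as the board's. The cleat's slanted face and the frame's near side make a gap that tapers 1 in 6, wide end to +y. The cleat is bolted up to 3.5 mm nearer or farther each time, so with the joint closed the wedge comes tight with its butt at y = 78 to 122 mm in the board's frame: felt, not known.
- stile: Near side of the frame, pale wood 18 (x) x 170 (y) x 45 mm high, slides on its dowels along the board's x only, against about 6 N of friction. Origin: centre of its underside; in the board's frame x = -46, y = -15, z = 18 mm with the joint closed; it starts 2 to 4 mm nearer the robot (open). The wedge bears on its near face. Its left end is at y = 70 mm.
- wedge_butt (a point): Centre of the butt (wide end, the face to strike) of the red wooden wedge: 150 mm long, 36 high, 12 wide at the tip, 37 at the butt, 0.11 kg, loose on the board, its tip loosely in the gap. y points back out of the butt: it is driven along -y; z up. It goes in 28 to 82 mm more: freely at first, then pushing the frame's side with 6 to 12 N on the butt, then stops hard and stays jammed by friction.
- wedge: The same wedge; origin 18 mm below wedge_butt, same axes, which are those of the board at the start.
- mallet_grip (a point): Point on the axis of the mallet's handle to grip, 65 mm from the head's axis. The mallet, 0.18 to 0.34 kg, lies on the bench left of the board, its pale wooden handle (22 mm wide, 28 mm high, 230 mm long) pointing roughly back to the robot. x points along the handle to the head, y to the left along the head, z up; this point is 20 mm above the bench at the start.
- mallet_head (a point): Centre of the mallet's head, 65 mm along x from mallet_grip: a dark round bar 40 mm thick along y with white rubber faces 38 mm across, 41 mm either side of this point, giving 1 mm for 12 N. At rest on the bench it is 20 mm up. Light taps of 10 to 20 N, brought on slowly (0.05 m/s), drive the wedge; over 40 N bruises it.
- mallet: The same mallet; origin 20 mm below mallet_head; axes as mallet_grip.
- glue: White glue bottle with orange cap, 56 mm across, 150 mm high, standing left behind; to be left alone. Origin: centre of its underside.
- jar: Amber glass jar with steel lid, 72 mm across, 85 mm high, standing on the right; to be left alone. Origin: centre of its underside.
- square: Try square, dark wooden stock 110 mm long, steel blade 160 mm, lying flat to the right of the robot; to be left alone. Origin: centre of the underside of its stock.
Not all that is in view belongs to the job. Of the things that look like the wedge, the larger one is meant.

How it is judged:
On the way, in this order (a step that is already met when the one before it is completed fails the run):
1. the mallet is picked up off the bench (height (world z) of mallet_head above 0.03 m and contact force between the fingers and mallet above 1 N), for 0.2 s.
2. the mallet taps the wedge while the joint is still open (contact force between mallet and wedge above 1 N and x of stile in the frame of jig below -0.0468 m).
3. the mallet is drawn back off the wedge, by 7 mm or more (y of mallet_head in the frame of wedge_butt above 0.048 m), for 0.02 s.
4. a further tap lands on the wedge, with the joint closed and the wedge tight (contact force between mallet and wedge above 5 N and contact force between wedge and stile above 8 N and x of stile in the frame of jig above -0.0465 m).
At the end, for the whole second after the job is handed in: The frame's near joint is closed to within 0.5 mm; the wedge lies flat in the gap, at rest and jammed, still pressing on the frame with more than 8 N; the mallet lies flat and still on the bench, off the board and the wedge (x of stile in the frame of jig above -0.0465 m and contact force between wedge and stile above 8 N and angle between wedge's own z axis and vertical below 0.08 rad and linear speed of wedge below 0.01 m/s and height (world z) of mallet_head below 0.03 m and angle between mallet's own x axis and vertical above 1.4 rad and contact force between mallet and jig below 0.1 N and contact force between mallet and wedge below 0.1 N and linear speed of mallet below 0.02 m/s); the robot touches nothing.
It fails at once if the wedge is struck too hard (mallet on wedge over 40 N) (contact force between mallet and wedge above 40 N).
It fails at once if the wedge is pushed with the gripper instead of the mallet (contact force between the arm and wedge above 1 N).
It fails at once if the frame's side is pushed by the gripper or the mallet instead of the wedge (contact force between the arm and stile above 2 N or contact force between mallet and stile above 3 N).
It fails at once if the glue bottle, the jar or the try square is moved by more than 15 mm (distance of any of glue, jar, square from where it was at the start of the episode above 0.015 m).
It also fails if it takes over 61 s, if anything falls off the work surface, if the arm or the gripper's body presses on something with over 40 N, if the wrist force passes 120 N, or if a joint passes its speed limit or range.

## Working session

There is one attempt and no reset: what is moved stays moved. The work goes in short steps, Python scripts to look and compute and a tool call to move; the robot and the scene stay as the last step left them, time stands still between calls to the robot, and variables do not carry over. Pictures are saved under pics/ and viewed, at most 10 in all, crops included, and the job is handed in when it is done.

Besides the shell and the picture viewer there is one more tool, called after ">>>" as name(argument=value, ...) on one line, values as JSON. send_rows: Moves the arm, as the interface text tells. Its arguments: {"type":"object","properties":{"deltas":{"type":"array","items":{"type":"object","properties":{"dx":{"type":"number"},"dy":{"type":"number"},"dz":{"type":"number"},"rx":{"type":"number"},"ry":{"type":"number"},"rz":{"type":"number"}}}},"jaw":{"type":"number"},"newtons":{"type":"number"}},"required":["deltas"]}

```bash
mkdir -p pics; cat > h.py <<'E'
import numpy as np,cv2
from bench import r
from scipy.spatial.transform import Rotation as R
def rot(o):
    o=np.array(o,float)
    return o if o.shape==(3,3) else (R.from_rotvec(o).as_matrix() if o.size==3 else R.from_quat(o).as_matrix())
def grab(n):
    f=r.grab_frame(n); im=f['frame']; z=f['z_map']
    fl=im.shape[0]/2/np.tan(np.radians(f['vertical_fov'])/2)
    v,u=np.mgrid[:im.shape[0],:im.shape[1]]
    ray=np.dstack([(u-f['cx'])/fl,(v-f['cy'])/fl,np.ones(u.shape)])@rot(f['orientation']).T
    P=ray*z[...,None]+np.array(f['xyz']); P[z==0]=np.nan
    return im,P,ray,np.array(f['xyz']),f
def onplane(ray,c,u,v,h):
    d=ray[int(round(v)),int(round(u))]; return c+d*(h-c[2])/d[2]
E
python3 - <<'E'
from h import *
for n in ['scene','side','wrist']:
    im,P,ray,c,f=grab(n); cv2.imwrite(f'pics/{n}0.png',im); np.savez(f'{n}0.npz',im=im,P=P,ray=ray,c=c)
    print(n,c,f['orientation'],f['vertical_fov'],f['cx'],f['cy'])
print(r.get_obs())
a=[cv2.imread(f'pics/{n}0.png') for n in ['scene','side']]
E
```

```text
scene [1.25057707 0.00754213 0.67465282] [-1.65895463 -1.72661434  0.79766144] 49.66260406313721 285.2792097661469 209.3874799475689
side [-0.04241563 -0.66369639  0.93631274] [-2.2450515   0.8383269  -0.31678685] 46.79195787710914 288.07139682722993 210.41760059002212
wrist [0.67524184 0.07710434 0.37255864] [ 2.83568758e+00 -1.19709423e-03 -1.62500708e-03] 70.55202669941099 281.9206135647085 205.16576058362946
{'clock': 0.15, 'joints': array([-0.10810304,  0.4776176 ,  0.02235596,  1.55619411, -0.01152939,
        1.10928416, -0.08307065]), 'qvel': array([-0.00120344, -0.00103045,  0.00064844, -0.00262079,  0.00118824,
        0.00038301, -0.00016545]), 'tau': array([ 1.55385478e-03, -5.96924365e+01,  1.60940632e+00, -2.81490952e+01,
        1.26662746e-02,  6.56643446e-03,  5.58682734e-05]), 'tcp_pos': array([6.74575205e-01, 1.19089370e-06, 2.41557038e-01]), 'orientation': array([-2.22075898e+00, -2.22082365e+00,  1.60696166e-03]), 'contact_force': array([ 0.47834606, -0.03862826,  0.14072537]), 'moment': array([ 0.0062631 ,  0.03077484, -0.02617622]), 'gripper_force': 0.0, 'grip_width': 0.08539760862917538}
```

View pics/scene0.png

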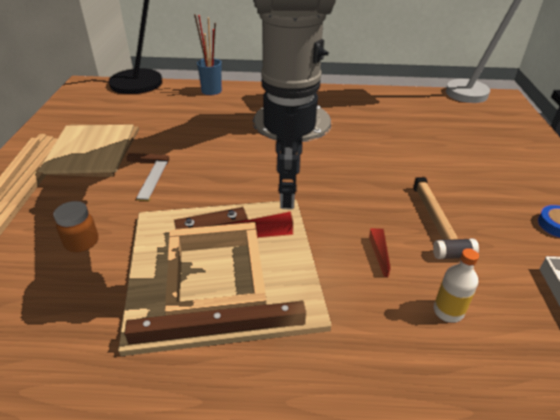

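View pics/side0.png

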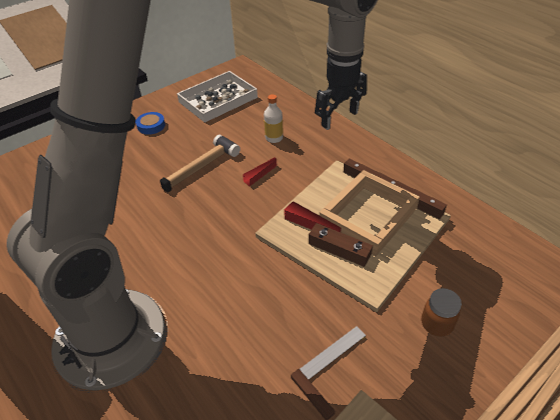

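Scene picture: the red wedge is at (272,225) in the gap, with its butt at (292,224). The smaller red decoy wedge is on the bench at (380,250). The mallet handle runs from (420,185) to (452,238), its head is at (456,248), and the glue bottle at (455,290) is close to the head. The side view agrees: wedge (312,218), decoy (260,171), mallet head (227,146). I choose the wedge on the board because it is larger and touches the cleat.

```bash
python3 - <<'E'
from h import *
for n in ['scene','side']:
    d=np.load(n+'0.npz'); im,P=d['im'],d['P']; X,Y,Z=P[...,0],P[...,1],P[...,2]
    hsv=cv2.cvtColor(im,cv2.COLOR_BGR2HSV)
    red=(((hsv[...,0]<6)|(hsv[...,0]>172))&(hsv[...,1]>170)&(hsv[...,2]>60)).astype(np.uint8)
    ok=np.isfinite(Z)&(X>.35)&(X<1.1)&(abs(Y)<.5)
    b=ok&(Z>.013)&(Z<.022); k,l,s,ce=cv2.connectedComponentsWithStats(b.astype(np.uint8))
    # board edge: all points >.012 and in largest blob
    a=(ok&(Z>.012)&(Z<.075)); k,l,s,ce=cv2.connectedComponentsWithStats(a.astype(np.uint8))
    for i in range(1,k):
        if s[i,4]<150: continue
        m=l==i; q=P[m]; rc=cv2.minAreaRect((q[:,:2]*1000).astype(np.float32))
        print(n,'blob',s[i],ce[i].round(),'rect',np.round(rc[0]),np.round(rc[1]),round(rc[2],1),'z',np.percentile(q[:,2],[5,50,95]).round(3))
    k,l,s,ce=cv2.connectedComponentsWithStats((red>0).astype(np.uint8)&ok.astype(np.uint8))
    for i in range(1,k):
        if s[i,4]<100: continue
        q=P[l==i]; q=q[q[:,2]>np.percentile(q[:,2],90)-.006]; rc=cv2.minAreaRect((q[:,:2]*1000).astype(np.float32))
        print(n,'red',s[i],ce[i].round(),'top rect',np.round(rc[0]),np.round(rc[1]),round(rc[2],1),'z',np.percentile(q[:,2],[5,50,95]).round(3),cv2.boxPoints(rc).round().tolist())
im=np.load('scene0.npz')['im']; im2=np.load('side0.npz')['im']
A=cv2.resize(im[170:290,230:500],None,fx=2.9,fy=2.4); 
c=np.hstack([cv2.resize(im[160:290,240:500],(520,260)),]); c2=cv2.resize(im2[120:270,150:410],(520,300))
cv2.imwrite('pics/crop.png',np.vstack([c,c2]))
E
```

```text
scene blob [ 418  183   61   76 1437] [444. 229.] rect [466. 337.] [234.  83.] 9.1 z [0.015 0.032 0.039]
scene blob [  119   200   213   153 24766] [220. 277.] rect [ 620. -124.] [364. 361.] 10.5 z [0.016 0.019 0.063]
scene blob [ 56 211  42  39 954] [ 78. 233.] rect [ 570. -428.] [45. 71.] 33.7 z [0.015 0.046 0.071]
scene blob [370 228  21  46 502] [381. 247.] rect [570. 201.] [120.  27.] 7.8 z [0.015 0.027 0.029]
scene blob [435 280  40  40 819] [451. 303.] rect [722. 299.] [56. 28.] 60.3 z [0.016 0.045 0.072]
scene red [233 212  59  25 739] [273. 225.] top rect [533. -50.] [ 35. 123.] 15.9 z [0.05  0.054 0.055] [[500.0, 5.0], [533.0, -114.0], [567.0, -104.0], [534.0, 14.0]]
scene red [371 229  19  47 355] [381. 247.] top rect [572. 200.] [115.  24.] 7.9 z [0.025 0.027 0.029] [[514.0, 204.0], [517.0, 180.0], [631.0, 196.0], [628.0, 220.0]]
side blob [264 119  19  22 307] [274. 130.] rect [694. 291.] [32. 55.] 45.6 z [0.015 0.045 0.072]
side blob [170 135  71  50 905] [207. 158.] rect [464. 324.] [226.  88.] 14.3 z [0.015 0.032 0.04 ]
side blob [243 157  34  28 324] [259. 170.] rect [570. 193.] [119.  30.] 2.3 z [0.014 0.026 0.031]
side blob [  256   159   195   151 15956] [357. 229.] rect [ 618. -127.] [364. 362.] 10.7 z [0.016 0.02  0.063]
side blob [422 298  38  37 683] [438. 320.] rect [ 542. -444.] [45. 70.] 15.4 z [0.016 0.049 0.071]
side red [243 158  33  28 272] [257. 172.] top rect [569. 191.] [ 30. 114.] 89.2 z [0.025 0.028 0.032] [[512.0, 177.0], [626.0, 175.0], [627.0, 205.0], [512.0, 207.0]]
side red [285 202  56  29 502] [305. 216.] top rect [538. -63.] [ 35. 150.] 20.4 z [0.051 0.054 0.057] [[495.0, 1.0], [548.0, -139.0], [581.0, -127.0], [528.0, 13.0]]
```

View pics/crop.png

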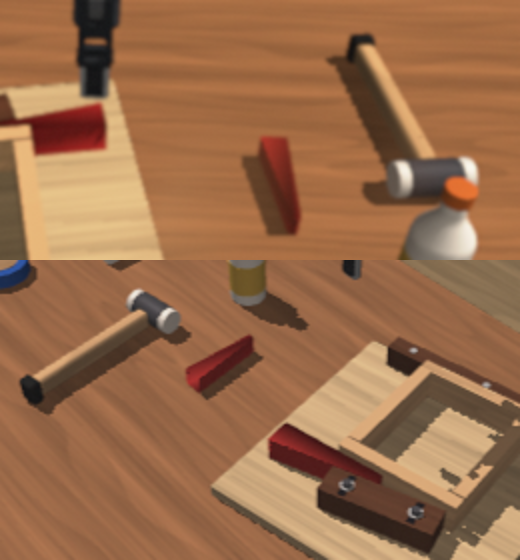

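The crop confirms the choice: the large red wedge sits against the cleat on the board, and the decoy lies free on the bench. The board is centred at about (619,-125) mm with yaw 10.6°, the butt is at board y ≈ 152 mm, and the mallet grip is near (497,343). I'm moving above the mallet now.

>>> send_rows(deltas=[{"dx": -15,"dy": 29,"rz": -6.6},{"dx": -30,"dy": 58,"rz": -13.2},{"dx": -45,"dy": 87,"rz": -19.8},{"dx": -60,"dy": 116,"rz": -26.4},{"dx": -75,"dy": 145,"rz": -33}], jaw=60)

```text
$.deltas[0]: bad value
```

>>> send_rows(deltas=[{"dx": -15,"dy": 29,"rz": -6.6},{"dx": -30,"dy": 58,"rz": -13.2},{"dx": -45,"dy": 87,"rz": -19.8},{"dx": -60,"dy": 116,"rz": -26.4},{"dx": -75,"dy": 145,"rz": -33}])

```text
$.deltas[0]: bad value
```

>>> send_rows(deltas=[{"dx": -15,"dy": 29,"rz": -6.6},{"dx": -28,"dy": 53,"rz": -13},{"dx": -28,"dy": 53,"rz": -13},{"dx": -28,"dy": 53,"rz": -13}])

```text
$.deltas[0]: bad value
```

```bash
python3 - <<'E'
from h import *
im,P,ray,c,f=grab('wrist'); cv2.imwrite('pics/w1.png',im); np.savez('w1.npz',im=im,P=P,ray=ray,c=c)
o=r.get_obs(); print(o['clock'],o['tcp_pos'],rot(o['orientation']).round(3),o['joints'].round(2),c,o['grip_width'])
X,Y,Z=P[...,0],P[...,1],P[...,2]
d=np.load('scene0.npz')
for n,P in (('w',P),('scene',d['P']),('side',np.load('side0.npz')['P'])):
    X,Y,Z=P[...,0],P[...,1],P[...,2]
    m=(Z>.012)&(Z<.06)&(X>.3)&(X<.64)&(Y>.24)&(Y<.48)
    q=P[m]*1000
    h=q[(q[:,0]>410)&(q[:,0]<520)&(q[:,2]>28)]; 
    if len(h)<20: print(n,'few',len(h)); continue
    p=np.polyfit(h[:,0],h[:,1],1); print(n,len(h),'handle yaw',np.degrees(np.arctan(p[0])).round(2),'y at 500',np.polyval(p,500).round(1),'xmin',q[:,0].min().round(),'topz',np.median(h[:,2]))
    th=np.arctan(p[0]); ux=np.array([np.cos(th),np.sin(th)]); uy=np.array([-ux[1],ux[0]]); o0=np.array([500,np.polyval(p,500)])
    e=(q[:,:2]-o0)@np.c_[ux,uy]; hd=e[abs(e[:,1])>20]; hz=q[abs(e[:,1])>20]
    top=hd[hz[:,2]>36]
    print('  head along',np.percentile(hd[:,0],[2,50,98]).round(1),'lat',np.percentile(hd[:,1],[1,99]).round(1),'top along',np.median(top[:,0]) if len(top) else None, 'all along',e[:,0].min().round(1))
E
```

```text
0.2 [6.74668479e-01 1.71075885e-05 2.41713212e-01] [[-0.     1.    -0.001]
 [ 1.     0.    -0.   ]
 [-0.    -0.001 -1.   ]] [-0.11  0.48  0.02  1.56 -0.01  1.11 -0.08] [0.67529287 0.07710463 0.37268863] 0.08511272943389545
w few 0
scene 314 handle yaw 6.77 y at 500 342.8 xmin 327.0 topz 32.53031885650842
  head along [48.2 69.8 81.7] lat [-39.2  43. ] top along 63.62598570818062 all along -174.5
side 202 handle yaw 7.15 y at 500 339.1 xmin 321.0 topz 33.28439851440196
  head along [41.  53.3 76.6] lat [-41.   42.1] top along 57.84832641895679 all along -180.1
```

View pics/w1.png

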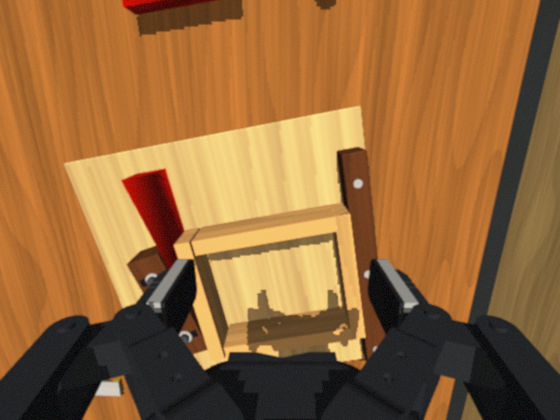

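This wrist picture shows the board from above, because the moves were refused: the rows need all six fields. The wedge butt is at (150,178), the cleat's left end at (145,255) and the stile's left end at (187,238). The mallet's yaw is about 7°, with its head near (560,348).

>>> send_rows(deltas=[{"dx": -15,"dy": 29,"dz": 0,"rx": 0,"ry": 0,"rz": -7},{"dx": -30,"dy": 58,"dz": 0,"rx": 0,"ry": 0,"rz": -14},{"dx": -45,"dy": 87,"dz": 0,"rx": 0,"ry": 0,"rz": -21},{"dx": -60,"dy": 116,"dz": 0,"rx": 0,"ry": 0,"rz": -28},{"dx": -75,"dy": 145,"dz": 0,"rx": 0,"ry": 0,"rz": -35}], jaw=60)

```text
clock: 0.62
tcp_pos: [0.599, 0.1462, 0.2421]
orientation: [-2.791, -1.442, 0.0]
contact_force: [0.7, 0.0, 0.1]
grip_width: 0.0601
gripper_force: 0.0
```

>>> send_rows(deltas=[{"dx": -15,"dy": 29,"dz": 0,"rx": 0,"ry": 0,"rz": -7},{"dx": -30,"dy": 58,"dz": 0,"rx": 0,"ry": 0,"rz": -14},{"dx": -45,"dy": 87,"dz": 0,"rx": 0,"ry": 0,"rz": -21},{"dx": -60,"dy": 116,"dz": 0,"rx": 0,"ry": 0,"rz": -28},{"dx": -75,"dy": 145,"dz": 0,"rx": 0,"ry": 0,"rz": -35}])

```text
clock: 1.03
tcp_pos: [0.524, 0.2913, 0.2423]
orientation: [3.096, 0.536, -0.0]
contact_force: [0.1, -0.4, 0.4]
grip_width: 0.0602
gripper_force: 0.0
```

>>> send_rows(deltas=[{"dx": -12,"dy": 26,"dz": -20,"rx": 0,"ry": 0,"rz": -7},{"dx": -24,"dy": 51,"dz": -40,"rx": 0,"ry": 0,"rz": -13},{"dx": -24,"dy": 51,"dz": -60,"rx": 0,"ry": 0,"rz": -13},{"dx": -24,"dy": 51,"dz": -60,"rx": 0,"ry": 0,"rz": -13}])

```text
clock: 1.37
tcp_pos: [0.4973, 0.3419, 0.1782]
orientation: [3.132, 0.199, -0.009]
contact_force: [-0.4, -0.1, -0.3]
grip_width: 0.0595
gripper_force: 0.0
```

```bash
python3 - <<'E'
from h import *
im,P,ray,c,f=grab('wrist'); cv2.imwrite('pics/w2.png',im); np.savez('w2.npz',im=im,P=P,ray=ray,c=c)
o=r.get_obs(); print(o['clock'],o['tcp_pos'],rot(o['orientation']).round(3).tolist(),o['joints'].round(2),c,o['grip_width'])
X,Y,Z=P[...,0],P[...,1],P[...,2]
m=(Z>.012)&(Z<.06)&(X>.3)&(X<.64)&(Y>.24)&(Y<.48)
q=P[m]*1000
h=q[(q[:,0]>400)&(q[:,0]<525)&(q[:,2]>28)]
p=np.polyfit(h[:,0],h[:,1],1); print(len(h),'handle yaw',np.degrees(np.arctan(p[0])).round(2),'y at 500',np.polyval(p,500).round(1),'topz',np.median(h[:,2]))
th=np.arctan(p[0]); ux=np.array([np.cos(th),np.sin(th)]); uy=np.array([-ux[1],ux[0]]); o0=np.array([500,np.polyval(p,500)])
e=(q[:,:2]-o0)@np.c_[ux,uy]; s=abs(e[:,1])>15; s&=e[:,0]>20
print('head along',np.percentile(e[s,0],[2,50,98]).round(1),'lat',np.percentile(e[s,1],[1,99]).round(1),'z',np.percentile(q[s,2],[50,95]),'top',np.median(e[s&(q[:,2]>36),0]))
# board from w1
d=np.load('w1.npz'); im,P=d['im'],d['P']*1000; Z=P[...,2]
a=(np.isfinite(Z)&(Z>12)&(Z<22)&(P[...,0]<1000)).astype(np.uint8); 
hsv=cv2.cvtColor(im,cv2.COLOR_BGR2HSV)
th=np.radians(10.6); B=np.array([[np.cos(th),np.sin(th)],[-np.sin(th),np.cos(th)]])
red=((hsv[...,0]<6)|(hsv[...,0]>172))&(hsv[...,1]>170)&(Z>48)&(Z<58)
q=(P[red][:,:2]-[619,-125.5])@B.T; print('wedge top board', q.min(0),q.max(0),[ (round(y),(q[abs(q[:,1]-y)<3][:,0]).min().round(1),(q[abs(q[:,1]-y)<3][:,0]).max().round(1)) for y in (80,100,120,140) if (abs(q[:,1]-y)<3).any()],'butt y pct',np.percentile(q[:,1],[97,99]))
k=(Z>14)&(Z<22)&(P[...,1]>-20)&(P[...,0]<900); q=(P[k][:,:2]-[619,-125.5])@B.T; print('board ymax',np.percentile(q[:,1],[98,99.5]),'xmin,max',np.percentile(q[:,0],[.5,99.5]))
for x in (-150,0,150): print(x,np.percentile(q[abs(q[:,0]-x)<10][:,1],98))
k=(Z>48)&(Z<58)&~red; q=(P[k][:,:2]-[619,-125.5])@B.T; k2=(q[:,0]<-75)&(q[:,0]>-160); print('cleat',q[k2].min(0),q[k2].max(0))
E
```

```text
1.4167 [0.49936865 0.34052483 0.18034721] [[0.992, 0.124, -0.003], [0.124, -0.992, -0.003], [-0.004, 0.003, -1.0]] [-0.84  0.43  0.18  1.8  -0.09  0.93 -2.07] [0.57493442 0.3523518  0.30889308] 0.06025801940509904
2422 handle yaw 6.93 y at 500 343.8 topz 32.648319627755576
head along [44.  63.2 80.2] lat [-40.2  40.4] z [36.44316527 39.52125009] top 61.72114668712804
wedge top board [-93.25468017  36.4384165 ] [-58.0858975 151.1384573] [(80, np.float64(-82.0), np.float64(-58.6)), (100, np.float64(-85.3), np.float64(-58.1)), (120, np.float64(-89.8), np.float64(-58.4)), (140, np.float64(-92.3), np.float64(-58.4))] butt y pct [149.32085377 150.71695095]
board ymax [178.67251377 317.00059075] xmin,max [-175.1409238   178.42336311]
-150 178.58199031030998
0 316.31019848632445
150 177.8427208682003
cleat [-125.04227696  -93.94962842] [-75.0579589  151.10963063]
```

View pics/w2.png

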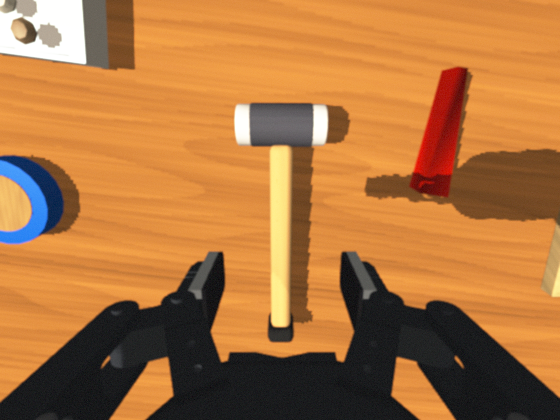

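The wrist picture shows the mallet handle from (281,150) to (281,330), its head at (281,125), and the decoy at (440,130). Handle yaw is 6.9° and the tool matches it. I'm going down to grip 60 mm behind the head.

>>> send_rows(deltas=[{"dx": 2,"dy": 3,"dz": -40,"rx": 0,"ry": 0,"rz": 0},{"dx": 2,"dy": 3,"dz": -80,"rx": 0,"ry": 0,"rz": 0},{"dx": 2,"dy": 3,"dz": -115,"rx": 0,"ry": 0,"rz": 0},{"dx": 2,"dy": 3,"dz": -145,"rx": 0,"ry": 0,"rz": 0},{"dx": 2,"dy": 3,"dz": -160,"rx": 0,"ry": 0,"rz": 0}])

```text
clock: 1.83
tcp_pos: [0.5032, 0.3415, 0.02]
orientation: [3.133, 0.189, -0.003]
contact_force: [0.6, -0.9, 0.9]
grip_width: 0.0599
gripper_force: 0.0
```

>>> send_rows(deltas=[{"dx": 0,"dy": 0,"dz": -7,"rx": 0,"ry": 0,"rz": 0},{"dx": 0,"dy": 0,"dz": -7,"rx": 0,"ry": 0,"rz": 0},{"dx": 0,"dy": 0,"dz": -7,"rx": 0,"ry": 0,"rz": 0}])

```text
clock: 2.08
tcp_pos: [0.5046, 0.3438, 0.0167]
orientation: [-3.135, -0.19, -0.003]
contact_force: [0.2, 0.5, 0.9]
grip_width: 0.06
gripper_force: 0.0
```

>>> send_rows(deltas=[{"dx": 0,"dy": 0,"dz": 0,"rx": 0,"ry": 0,"rz": 0},{"dx": 0,"dy": 0,"dz": 0,"rx": 0,"ry": 0,"rz": 0},{"dx": 0,"dy": 0,"dz": 0,"rx": 0,"ry": 0,"rz": 0},{"dx": 0,"dy": 0,"dz": 0,"rx": 0,"ry": 0,"rz": 0},{"dx": 0,"dy": 0,"dz": 0,"rx": 0,"ry": 0,"rz": 0}], jaw=10, newtons=110)

```text
clock: 2.5
tcp_pos: [0.5038, 0.3446, 0.017]
orientation: [-3.134, -0.192, -0.003]
contact_force: [-0.8, -0.7, 8.3]
grip_width: 0.02
gripper_force: 107.4
```

>>> send_rows(deltas=[{"dx": 0,"dy": 0,"dz": 15,"rx": 0,"ry": 0,"rz": 0},{"dx": 0,"dy": 0,"dz": 40,"rx": 0,"ry": 0,"rz": 0},{"dx": 0,"dy": 0,"dz": 70,"rx": 0,"ry": 0,"rz": 0},{"dx": 0,"dy": 0,"dz": 80,"rx": 0,"ry": 0,"rz": 0},{"dx": 0,"dy": 0,"dz": 80,"rx": 0,"ry": 0,"rz": 0}])

```text
clock: 2.92
tcp_pos: [0.5047, 0.3453, 0.0983]
orientation: [-3.132, -0.192, -0.007]
contact_force: [0.2, 0.3, -2.2]
grip_width: 0.0206
gripper_force: 107.9
```

```bash
cat > m.py <<'E'
from h import *
im,P,ray,c,f=grab('wrist'); o=r.get_obs(); t=o['tcp_pos']*1000; M=rot(o['orientation'])
print(o['clock'],t.round(1),'toolx',M[:,0].round(3),'z',M[:,2].round(3),o['joints'].round(2),o['grip_width'],o['gripper_force'],o['contact_force'])
q=((P.reshape(-1,3)*1000-t)@M); q=q[np.isfinite(q[:,0])]
q=q[(q[:,0]>25)&(q[:,0]<95)&(abs(q[:,1])<55)&(q[:,2]<10)&(q[:,2]>-50)]
s=abs(q[:,1])>15; e=q[s]
print('tool frame head x',np.percentile(e[:,0],[2,50,98]).round(1),'y',np.percentile(e[:,1],[1,99]).round(1),'ztop',np.percentile(e[:,2],[2,5]).round(1))
a=e[(e[:,1]<-15)&(e[:,2]<np.percentile(e[:,2],30))].mean(0); b=e[(e[:,1]>15)&(e[:,2]<np.percentile(e[:,2],30))].mean(0); print('ridge',a.round(1),b.round(1))
cv2.imwrite('pics/m.png',im)
E
python3 m.py
```

```text
2.9667 [503.5 344.5  96.2] toolx [0.993 0.122 0.002] z [ 0.002  0.002 -1.   ] [-0.82  0.54  0.16  1.84 -0.12  0.76 -2.05] 0.01995018269638849 107.92091131210327 [-0.6679768  -0.32736722 -3.87318641]
tool frame head x [42.5 62.4 77.5] y [-40.6  39.1] ztop [-24.9 -24.5]
ridge [ 59.3 -25.3 -23.9] [ 59.2  24.6 -23.9]
```

>>> send_rows(deltas=[{"dx": -7,"dy": -36,"dz": 0,"rx": 0,"ry": 0,"rz": 0.5},{"dx": -14,"dy": -72,"dz": 0,"rx": 0,"ry": 0,"rz": 1},{"dx": -21,"dy": -108,"dz": 0,"rx": 0,"ry": 0,"rz": 1.5},{"dx": -28,"dy": -144,"dz": 0,"rx": 0,"ry": 0,"rz": 2},{"dx": -35,"dy": -180,"dz": 0,"rx": 0,"ry": 0,"rz": 2.5}])

```text
clock: 3.38
tcp_pos: [0.466, 0.1619, 0.0935]
orientation: [3.129, 0.262, -0.005]
contact_force: [1.3, -0.4, -2.7]
grip_width: 0.02
gripper_force: 108.1
```

>>> send_rows(deltas=[{"dx": -7,"dy": -36,"dz": 0,"rx": 0,"ry": 0,"rz": 0.5},{"dx": -14,"dy": -72,"dz": 0,"rx": 0,"ry": 0,"rz": 1},{"dx": -21,"dy": -106,"dz": -20,"rx": 0,"ry": 0,"rz": 1.1},{"dx": -21,"dy": -106,"dz": -45,"rx": 0,"ry": 0,"rz": 1.1},{"dx": -21,"dy": -106,"dz": -45,"rx": 0,"ry": 0,"rz": 1.1}])

```text
clock: 3.8
tcp_pos: [0.4427, 0.0549, 0.0463]
orientation: [3.126, 0.284, -0.014]
contact_force: [-1.0, 0.7, -3.1]
grip_width: 0.0202
gripper_force: 108.1
```

```bash
cat >> m.py <<'E'
th=np.radians(10.6); B=np.array([[np.cos(th),np.sin(th)],[-np.sin(th),np.cos(th)]]); b0=np.array([619,-125.5])
hsv=cv2.cvtColor(im,cv2.COLOR_BGR2HSV); Q=P*1000
red=((hsv[...,0]<6)|(hsv[...,0]>172))&(hsv[...,1]>170)&(Q[...,2]>48)&(Q[...,2]<60)
w=(Q[red][:,:2]-b0)@B.T
if len(w)>20: print('wedge board butt y',np.percentile(w[:,1],[97,99]).round(1),'x at butt',np.percentile(w[w[:,1]>np.percentile(w[:,1],85)][:,0],[3,97]).round(1))
h=t[:2]+59*M[:2,0]; print('head board',((h-b0)@B.T).round(1),'z',(t+59*M[:,0])[2].round(1)+5,'yaw',np.degrees(np.arctan2(M[1,0],M[0,0])).round(2))
E
python3 m.py
```

```text
3.85 [444.1  56.7  47.9] toolx [ 0.983  0.182 -0.007] z [-0.007 -0.002 -1.   ] [-0.39  0.43  0.15  2.24 -0.13  0.49 -1.53] 0.020464283534263633 108.1285285949707 [-0.03489545  0.93798287 -1.92305262]
tool frame head x [39.7 59.5 74.7] y [-38.4  41.3] ztop [-21.  -20.6]
ridge [ 56.5 -24.2 -20. ] [ 56.3  25.8 -20.1]
wedge board butt y [151.3 151.6] x at butt [-93.4 -60. ]
head board [-79.4 211.1] z 52.5 yaw 10.5
```

View pics/m.png

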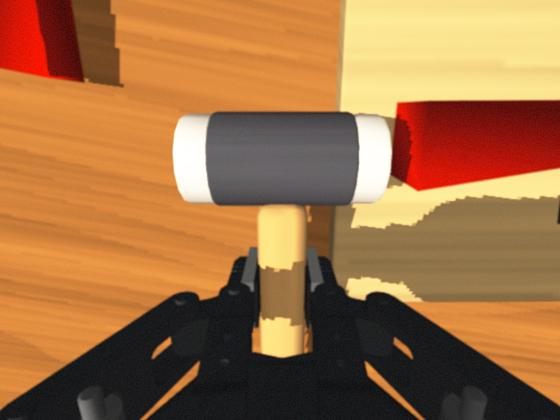

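The picture shows the mallet head lined up with the wedge butt: white face at (375,158), butt face at (405,145), gap about 19 mm. I'm correcting a few millimetres in x and height, then making the first gentle tap.

>>> send_rows(deltas=[{"dx": 2,"dy": -3,"dz": -4,"rx": 0,"ry": 0,"rz": 0},{"dx": 5,"dy": -7,"dz": -8,"rx": 0,"ry": 0,"rz": 0},{"dx": 5,"dy": -7,"dz": -8,"rx": 0,"ry": 0,"rz": 0},{"dx": 5,"dy": -7,"dz": -8,"rx": 0,"ry": 0,"rz": 0}])

```text
clock: 4.18
tcp_pos: [0.4528, 0.0515, 0.0426]
orientation: [-3.128, -0.291, -0.002]
contact_force: [-0.3, -0.4, -2.5]
grip_width: 0.0199
gripper_force: 108.2
```

>>> send_rows(deltas=[{"dx": 0.7,"dy": -3.9,"dz": 0,"rx": 0,"ry": 0,"rz": 0},{"dx": 1.5,"dy": -7.9,"dz": 0,"rx": 0,"ry": 0,"rz": 0},{"dx": 2.2,"dy": -11.8,"dz": 0,"rx": 0,"ry": 0,"rz": 0},{"dx": 2.8,"dy": -14.8,"dz": 0,"rx": 0,"ry": 0,"rz": 0},{"dx": 3.3,"dy": -17.7,"dz": 0,"rx": 0,"ry": 0,"rz": 0}])

```text
clock: 4.6
tcp_pos: [0.4555, 0.033, 0.0425]
orientation: [-3.128, -0.29, -0.001]
contact_force: [-0.1, 1.6, -2.1]
grip_width: 0.0202
gripper_force: 108.4
```

```bash
python3 m.py
```

```text
4.65 [455.5  32.4  42.5] toolx [0.983 0.183 0.   ] z [ 0. -0. -1.] [-0.33  0.45  0.15  2.22 -0.14  0.48 -1.46] 0.020367351272300518 108.36045742034912 [ 0.65900508 -0.13184217 -2.41631697]
tool frame head x [39.8 60.3 76.3] y [-40.6  54.3] ztop [-22.7 -22.3]
ridge [ 58.2 -26.2 -21.6] [ 58.2  25.4 -21.6]
wedge board butt y [141. 143.] x at butt [-93.3 -59.4]
head board [-72.6 185.2] z 47.5 yaw 10.55
```

>>> send_rows(deltas=[{"dx": -2,"dy": 5.9,"dz": -1,"rx": 0,"ry": 0,"rz": 0},{"dx": -4.2,"dy": 11.8,"dz": -2,"rx": 0,"ry": 0,"rz": 0},{"dx": -4.2,"dy": 11.8,"dz": -2,"rx": 0,"ry": 0,"rz": 0}])

```text
clock: 4.9
tcp_pos: [0.4503, 0.0468, 0.04]
orientation: [-3.127, -0.293, 0.002]
contact_force: [-0.3, -0.1, -4.0]
grip_width: 0.0207
gripper_force: 108.4
```

>>> send_rows(deltas=[{"dx": 0.9,"dy": -4.9,"dz": 0,"rx": 0,"ry": 0,"rz": 0},{"dx": 1.8,"dy": -9.8,"dz": 0,"rx": 0,"ry": 0,"rz": 0},{"dx": 2.6,"dy": -13.8,"dz": 0,"rx": 0,"ry": 0,"rz": 0},{"dx": 3.3,"dy": -17.7,"dz": 0,"rx": 0,"ry": 0,"rz": 0},{"dx": 4,"dy": -21.6,"dz": 0,"rx": 0,"ry": 0,"rz": 0}])

```text
clock: 5.32
tcp_pos: [0.4552, 0.0228, 0.0403]
orientation: [3.128, 0.289, 0.0]
contact_force: [-0.1, 1.4, -3.7]
grip_width: 0.0203
gripper_force: 108.4
```

>>> send_rows(deltas=[{"dx": -1.1,"dy": 5.9,"dz": 0,"rx": 0,"ry": 0,"rz": 0},{"dx": -2.2,"dy": 11.8,"dz": 0,"rx": 0,"ry": 0,"rz": 0},{"dx": -2.2,"dy": 11.8,"dz": 0,"rx": 0,"ry": 0,"rz": 0}])

```text
clock: 5.57
tcp_pos: [0.4527, 0.037, 0.0403]
orientation: [-3.127, -0.293, 0.0]
contact_force: [-0.3, -0.0, -3.1]
grip_width: 0.0202
gripper_force: 108.4
```

>>> send_rows(deltas=[{"dx": 0.9,"dy": -4.9,"dz": 0,"rx": 0,"ry": 0,"rz": 0},{"dx": 1.8,"dy": -9.8,"dz": 0,"rx": 0,"ry": 0,"rz": 0},{"dx": 2.6,"dy": -13.8,"dz": 0,"rx": 0,"ry": 0,"rz": 0},{"dx": 3.3,"dy": -17.7,"dz": 0,"rx": 0,"ry": 0,"rz": 0},{"dx": 4,"dy": -21.6,"dz": 0,"rx": 0,"ry": 0,"rz": 0}])

```text
clock: 5.98
tcp_pos: [0.4572, 0.0133, 0.0404]
orientation: [-3.128, -0.29, -0.001]
contact_force: [1.0, 3.3, -3.1]
grip_width: 0.0201
gripper_force: 108.4
```

```bash
python3 m.py
```

```text
6.0333 [457.5  12.6  40.4] toolx [0.983 0.183 0.001] z [ 0.001 -0.    -1.   ] [-0.28  0.45  0.14  2.22 -0.14  0.48 -1.42] 0.02067185840631605 108.3838140964508 [-0.03023567 -0.76125713 -2.6875623 ]
tool frame head x [40.6 60.6 76.1] y [-40.8  54.3] ztop [-22.6 -22.1]
ridge [ 57.9 -26.3 -21.4] [ 58.1  25.2 -21.4]
wedge board butt y [122.3 124.1] x at butt [-93.1 -59.1]
head board [-74.4 165.4] z 45.5 yaw 10.55
```

>>> send_rows(deltas=[{"dx": -1.1,"dy": 5.9,"dz": 0,"rx": 0,"ry": 0,"rz": 0},{"dx": -2.2,"dy": 11.8,"dz": 0,"rx": 0,"ry": 0,"rz": 0},{"dx": -2.2,"dy": 11.8,"dz": 0,"rx": 0,"ry": 0,"rz": 0}])

```text
clock: 6.28
tcp_pos: [0.4543, 0.0271, 0.0402]
orientation: [-3.127, -0.293, 0.001]
contact_force: [-0.5, 0.8, -3.2]
grip_width: 0.0204
gripper_force: 108.4
```

>>> send_rows(deltas=[{"dx": 0.9,"dy": -4.9,"dz": 0,"rx": 0,"ry": 0,"rz": 0},{"dx": 1.8,"dy": -9.8,"dz": 0,"rx": 0,"ry": 0,"rz": 0},{"dx": 2.6,"dy": -13.8,"dz": 0,"rx": 0,"ry": 0,"rz": 0},{"dx": 3.1,"dy": -16.7,"dz": 0,"rx": 0,"ry": 0,"rz": 0},{"dx": 3.7,"dy": -19.7,"dz": 0,"rx": 0,"ry": 0,"rz": 0}])

```text
clock: 6.7
tcp_pos: [0.4591, 0.0065, 0.0405]
orientation: [-3.127, -0.292, -0.002]
contact_force: [0.3, 9.5, -2.8]
grip_width: 0.0204
gripper_force: 108.6
```

```bash
python3 m.py
```

```text
6.75 [459.1   6.5  40.5] toolx [0.983 0.185 0.001] z [ 0.001  0.001 -1.   ] [-0.27  0.45  0.14  2.22 -0.14  0.48 -1.4 ] 0.02027096818156468 108.55047225952148 [ 0.43004309  7.70175158 -2.71774835]
tool frame head x [41.3 61.  76.3] y [-40.2  54.3] ztop [-22.7 -22.2]
ridge [ 58.  -26.  -21.5] [ 58.1  25.4 -21.6]
wedge board butt y [116.1 117.8] x at butt [-91.2 -57.3]
head board [-73.9 159.3] z 45.5 yaw 10.68
```

>>> send_rows(deltas=[{"dx": -1.1,"dy": 5.9,"dz": 0,"rx": 0,"ry": 0,"rz": 0},{"dx": -2.4,"dy": 12.8,"dz": 0,"rx": 0,"ry": 0,"rz": 0},{"dx": -2.4,"dy": 12.8,"dz": 0,"rx": 0,"ry": 0,"rz": 0}])

```text
clock: 7.0
tcp_pos: [0.4555, 0.0197, 0.0402]
orientation: [-3.128, -0.292, 0.001]
contact_force: [-0.3, 0.0, -2.6]
grip_width: 0.0202
gripper_force: 108.6
```

>>> send_rows(deltas=[{"dx": 0.9,"dy": -4.9,"dz": 0,"rx": 0,"ry": 0,"rz": 0},{"dx": 1.6,"dy": -8.8,"dz": 0,"rx": 0,"ry": 0,"rz": 0},{"dx": 2.2,"dy": -11.8,"dz": 0,"rx": 0,"ry": 0,"rz": 0},{"dx": 2.8,"dy": -14.8,"dz": 0,"rx": 0,"ry": 0,"rz": 0},{"dx": 3.1,"dy": -16.8,"dz": 0,"rx": 0,"ry": 0,"rz": 0}])

```text
clock: 7.42
tcp_pos: [0.4588, 0.0035, 0.0403]
orientation: [-3.126, -0.294, 0.001]
contact_force: [-1.8, 10.0, -1.4]
grip_width: 0.0206
gripper_force: 108.9
```

```bash
python3 m.py
```

```text
7.4667 [459.    3.3  40.3] toolx [ 0.982  0.186 -0.   ] z [-0.001  0.002 -1.   ] [-0.26  0.45  0.14  2.22 -0.14  0.48 -1.39] 0.0200650310050557 108.8797116279602 [-3.07816691  8.44664326 -1.87737792]
tool frame head x [41.5 61.2 76.5] y [-40.5  54.3] ztop [-22.6 -22.2]
ridge [ 57.8 -26.1 -21.5] [ 58.2  25.3 -21.5]
wedge board butt y [113.5 115.3] x at butt [-90.6 -57. ]
head board [-74.6 156.2] z 45.3 yaw 10.75
```

>>> send_rows(deltas=[{"dx": -1.1,"dy": 5.9,"dz": 0,"rx": 0,"ry": 0,"rz": 0},{"dx": -2.4,"dy": 12.8,"dz": 0,"rx": 0,"ry": 0,"rz": 0},{"dx": -2.4,"dy": 12.8,"dz": 0,"rx": 0,"ry": 0,"rz": 0}])

```text
clock: 7.72
tcp_pos: [0.4565, 0.0155, 0.0402]
orientation: [-3.128, -0.291, 0.0]
contact_force: [1.5, 0.2, -3.3]
grip_width: 0.0202
gripper_force: 108.6
```

>>> send_rows(deltas=[{"dx": 0.9,"dy": -4.9,"dz": 0,"rx": 0,"ry": 0,"rz": 0},{"dx": 1.6,"dy": -8.8,"dz": 0,"rx": 0,"ry": 0,"rz": 0},{"dx": 2.2,"dy": -11.8,"dz": 0,"rx": 0,"ry": 0,"rz": 0},{"dx": 2.8,"dy": -14.8,"dz": 0,"rx": 0,"ry": 0,"rz": 0},{"dx": 3.1,"dy": -16.8,"dz": 0,"rx": 0,"ry": 0,"rz": 0}])

```text
clock: 8.13
tcp_pos: [0.4598, -0.0005, 0.0404]
orientation: [-3.126, -0.294, 0.0]
contact_force: [-1.4, 10.2, -1.8]
grip_width: 0.0201
gripper_force: 108.9
```

>>> send_rows(deltas=[{"dx": -1.1,"dy": 5.9,"dz": 0,"rx": 0,"ry": 0,"rz": 0},{"dx": -2.4,"dy": 12.8,"dz": 0,"rx": 0,"ry": 0,"rz": 0},{"dx": -2.4,"dy": 12.8,"dz": 0,"rx": 0,"ry": 0,"rz": 0}])

```text
clock: 8.38
tcp_pos: [0.4572, 0.0114, 0.0403]
orientation: [-3.128, -0.291, 0.0]
contact_force: [0.5, 0.3, -3.1]
grip_width: 0.0204
gripper_force: 108.5
```

>>> send_rows(deltas=[{"dx": 0.9,"dy": -4.9,"dz": 0,"rx": 0,"ry": 0,"rz": 0},{"dx": 1.6,"dy": -8.8,"dz": 0,"rx": 0,"ry": 0,"rz": 0},{"dx": 2.2,"dy": -11.8,"dz": 0,"rx": 0,"ry": 0,"rz": 0},{"dx": 2.8,"dy": -14.8,"dz": 0,"rx": 0,"ry": 0,"rz": 0},{"dx": 3.1,"dy": -16.8,"dz": 0,"rx": 0,"ry": 0,"rz": 0}])

```text
clock: 8.8
tcp_pos: [0.4604, -0.0045, 0.0403]
orientation: [-3.126, -0.295, 0.001]
contact_force: [-1.4, 10.0, -1.9]
grip_width: 0.0203
gripper_force: 109.0
```

>>> send_rows(deltas=[{"dx": -1.1,"dy": 5.9,"dz": 0,"rx": 0,"ry": 0,"rz": 0},{"dx": -2.4,"dy": 12.8,"dz": 0,"rx": 0,"ry": 0,"rz": 0},{"dx": -2.4,"dy": 12.8,"dz": 0,"rx": 0,"ry": 0,"rz": 0}])

```text
clock: 9.05
tcp_pos: [0.4579, 0.0074, 0.0402]
orientation: [-3.128, -0.291, 0.0]
contact_force: [0.3, -0.4, -2.6]
grip_width: 0.02
gripper_force: 108.5
```

>>> send_rows(deltas=[{"dx": 0.9,"dy": -4.9,"dz": 0,"rx": 0,"ry": 0,"rz": 0},{"dx": 1.6,"dy": -8.8,"dz": 0,"rx": 0,"ry": 0,"rz": 0},{"dx": 2.2,"dy": -11.8,"dz": 0,"rx": 0,"ry": 0,"rz": 0},{"dx": 2.8,"dy": -14.8,"dz": 0,"rx": 0,"ry": 0,"rz": 0},{"dx": 3.1,"dy": -16.8,"dz": 0,"rx": 0,"ry": 0,"rz": 0}])

```text
clock: 9.47
tcp_pos: [0.4611, -0.0084, 0.0403]
orientation: [-3.126, -0.295, 0.001]
contact_force: [-1.3, 10.8, -1.2]
grip_width: 0.0197
gripper_force: 109.0
```

```bash
python3 m.py
```

```text
9.5167 [461.3  -8.7  40.4] toolx [0.982 0.187 0.   ] z [-0.     0.002 -1.   ] [-0.23  0.46  0.14  2.21 -0.14  0.48 -1.37] 0.020182098328653603 108.9355480670929 [-1.77824259  9.35745107 -1.71694263]
tool frame head x [41.9 61.7 77.3] y [-40.6  54.4] ztop [-22.7 -22.3]
ridge [ 57.9 -26.2 -21.5] [ 58.1  25.3 -21.5]
wedge board butt y [101.6 103.5] x at butt [-88.4 -55.1]
head board [-74.6 144. ] z 45.4 yaw 10.76
```

>>> send_rows(deltas=[{"dx": -1.1,"dy": 5.9,"dz": 0,"rx": 0,"ry": 0,"rz": 0},{"dx": -2.4,"dy": 12.8,"dz": 0,"rx": 0,"ry": 0,"rz": 0},{"dx": -2.4,"dy": 12.8,"dz": 0,"rx": 0,"ry": 0,"rz": 0}])

```text
clock: 9.77
tcp_pos: [0.4586, 0.0033, 0.0402]
orientation: [-3.128, -0.291, 0.0]
contact_force: [0.1, -1.0, -2.3]
grip_width: 0.0199
gripper_force: 108.6
```

>>> send_rows(deltas=[{"dx": 0.9,"dy": -4.9,"dz": 0,"rx": 0,"ry": 0,"rz": 0},{"dx": 1.6,"dy": -8.8,"dz": 0,"rx": 0,"ry": 0,"rz": 0},{"dx": 2.2,"dy": -11.8,"dz": 0,"rx": 0,"ry": 0,"rz": 0},{"dx": 2.7,"dy": -14.3,"dz": 0,"rx": 0,"ry": 0,"rz": 0},{"dx": 3,"dy": -15.8,"dz": 0,"rx": 0,"ry": 0,"rz": 0}])

```text
clock: 10.18
tcp_pos: [0.4611, -0.0107, 0.0402]
orientation: [-3.125, -0.296, 0.003]
contact_force: [-3.9, 15.2, 1.4]
grip_width: 0.0202
gripper_force: 109.3
```

>>> send_rows(deltas=[{"dx": -1.1,"dy": 5.9,"dz": 0,"rx": 0,"ry": 0,"rz": 0},{"dx": -2.4,"dy": 12.8,"dz": 0,"rx": 0,"ry": 0,"rz": 0},{"dx": -2.4,"dy": 12.8,"dz": 0,"rx": 0,"ry": 0,"rz": 0}])

```text
clock: 10.43
tcp_pos: [0.4593, 0.0002, 0.0403]
orientation: [-3.128, -0.291, 0.0]
contact_force: [0.5, 0.9, -3.6]
grip_width: 0.0202
gripper_force: 108.7
```

>>> send_rows(deltas=[{"dx": 0.9,"dy": -4.9,"dz": 0,"rx": 0,"ry": 0,"rz": 0},{"dx": 1.6,"dy": -8.8,"dz": 0,"rx": 0,"ry": 0,"rz": 0},{"dx": 2,"dy": -10.8,"dz": 0,"rx": 0,"ry": 0,"rz": 0},{"dx": 2.4,"dy": -12.8,"dz": 0,"rx": 0,"ry": 0,"rz": 0},{"dx": 2.6,"dy": -13.8,"dz": 0,"rx": 0,"ry": 0,"rz": 0}])

```text
clock: 10.85
tcp_pos: [0.461, -0.011, 0.0402]
orientation: [-3.124, -0.298, 0.003]
contact_force: [-5.3, 15.9, 2.7]
grip_width: 0.0202
gripper_force: 109.6
```

```bash
python3 m.py
```

```text
10.9 [461.  -10.9  40.2] toolx [ 0.982  0.189 -0.002] z [-0.003  0.004 -1.   ] [-0.22  0.46  0.13  2.21 -0.14  0.48 -1.36] 0.0201558747649264 109.5641541481018 [-4.31496421 15.49439836  3.11266501]
tool frame head x [41.9 62.  78.1] y [-40.4  54.3] ztop [-22.9 -22.4]
ridge [ 57.9 -26.1 -21.7] [ 58.4  25.  -21.7]
wedge board butt y [100.1 102. ] x at butt [-88.2 -54.8]
head board [-75.2 142. ] z 45.1 yaw 10.9
```

>>> send_rows(deltas=[{"dx": -1.1,"dy": 5.9,"dz": 0,"rx": 0,"ry": 0,"rz": 0},{"dx": -2.4,"dy": 12.8,"dz": 0,"rx": 0,"ry": 0,"rz": 0},{"dx": -2.4,"dy": 12.8,"dz": 0,"rx": 0,"ry": 0,"rz": 0}])

```text
clock: 11.15
tcp_pos: [0.4596, -0.0011, 0.0403]
orientation: [3.128, 0.29, 0.0]
contact_force: [0.1, 0.1, -3.0]
grip_width: 0.0202
gripper_force: 108.7
```

>>> send_rows(deltas=[{"dx": 0.9,"dy": -4.9,"dz": 0,"rx": 0,"ry": 0,"rz": 0},{"dx": 1.6,"dy": -8.8,"dz": 0,"rx": 0,"ry": 0,"rz": 0},{"dx": 2,"dy": -10.8,"dz": 0,"rx": 0,"ry": 0,"rz": 0},{"dx": 2.4,"dy": -12.8,"dz": 0,"rx": 0,"ry": 0,"rz": 0},{"dx": 2.7,"dy": -14.3,"dz": 0,"rx": 0,"ry": 0,"rz": 0}])

```text
clock: 11.57
tcp_pos: [0.4611, -0.0116, 0.0402]
orientation: [-3.123, -0.3, 0.004]
contact_force: [-5.8, 20.9, 3.6]
grip_width: 0.0204
gripper_force: 109.9
```

>>> send_rows(deltas=[{"dx": -1.1,"dy": 5.9,"dz": 0,"rx": 0,"ry": 0,"rz": 0},{"dx": -2.4,"dy": 12.8,"dz": 0,"rx": 0,"ry": 0,"rz": 0},{"dx": -2.4,"dy": 12.8,"dz": 0,"rx": 0,"ry": 0,"rz": 0}])

```text
clock: 11.82
tcp_pos: [0.4599, -0.0027, 0.0403]
orientation: [3.128, 0.29, 0.0]
contact_force: [0.7, -0.0, -2.7]
grip_width: 0.0201
gripper_force: 108.9
```

>>> send_rows(deltas=[{"dx": 0.9,"dy": -4.9,"dz": 0,"rx": 0,"ry": 0,"rz": 0},{"dx": 1.6,"dy": -8.8,"dz": 0,"rx": 0,"ry": 0,"rz": 0},{"dx": 2,"dy": -10.8,"dz": 0,"rx": 0,"ry": 0,"rz": 0},{"dx": 2.4,"dy": -12.8,"dz": 0,"rx": 0,"ry": 0,"rz": 0},{"dx": 2.4,"dy": -13.1,"dz": 0,"rx": 0,"ry": 0,"rz": 0}])

```text
clock: 12.23
tcp_pos: [0.4611, -0.0116, 0.0402]
orientation: [-3.122, -0.301, 0.004]
contact_force: [-5.7, 19.9, 2.5]
grip_width: 0.0202
gripper_force: 110.0
```

```bash
python3 m.py
```

```text
12.2833 [461.1 -11.5  40.2] toolx [ 0.982  0.191 -0.002] z [-0.003  0.005 -1.   ] [-0.22  0.46  0.13  2.21 -0.14  0.48 -1.36] 0.020184467085540735 109.99067544937134 [-5.29480326 19.10862439  2.97656421]
tool frame head x [42.  62.  78.1] y [-40.6  54.3] ztop [-22.9 -22.4]
ridge [ 58.  -26.2 -21.7] [ 58.3  25.  -21.7]
wedge board butt y [100.1 102.1] x at butt [-88.2 -54.8]
head board [-75.2 141.5] z 45.1 yaw 11.01
```

>>> send_rows(deltas=[{"dx": -1.1,"dy": 5.9,"dz": 0,"rx": 0,"ry": 0,"rz": 0},{"dx": -2.8,"dy": 14.8,"dz": 0,"rx": 0,"ry": 0,"rz": 0},{"dx": -5.5,"dy": 29.5,"dz": 0,"rx": 0,"ry": 0,"rz": 0},{"dx": -9,"dy": 49,"dz": 25,"rx": 0,"ry": 0,"rz": 0},{"dx": -9,"dy": 60,"dz": 55,"rx": 0,"ry": 0,"rz": 0}])

```text
clock: 12.7
tcp_pos: [0.451, 0.0439, 0.0942]
orientation: [3.127, 0.288, -0.009]
contact_force: [1.1, 0.7, -2.8]
grip_width: 0.0205
gripper_force: 109.0
```

>>> send_rows(deltas=[{"dx": 9,"dy": 36,"dz": 0,"rx": 0,"ry": 0,"rz": -0.7},{"dx": 18,"dy": 72,"dz": 0,"rx": 0,"ry": 0,"rz": -1.4},{"dx": 27,"dy": 108,"dz": 0,"rx": 0,"ry": 0,"rz": -2.1},{"dx": 36,"dy": 144,"dz": 0,"rx": 0,"ry": 0,"rz": -2.8},{"dx": 42,"dy": 180,"dz": 0,"rx": 0,"ry": 0,"rz": -3.5}])

```text
clock: 13.12
tcp_pos: [0.4967, 0.2243, 0.0955]
orientation: [3.135, 0.189, 0.002]
contact_force: [0.8, -0.0, -2.4]
grip_width: 0.0202
gripper_force: 109.4
```

>>> send_rows(deltas=[{"dx": 3,"dy": 36,"dz": 0,"rx": 0,"ry": 0,"rz": 0},{"dx": 6,"dy": 72,"dz": 0,"rx": 0,"ry": 0,"rz": 0},{"dx": 8,"dy": 110,"dz": 0,"rx": 0,"ry": 0,"rz": 0},{"dx": 8,"dy": 115,"dz": 0,"rx": 0,"ry": 0,"rz": 0},{"dx": 8,"dy": 115,"dz": 0,"rx": 0,"ry": 0,"rz": 0}])

```text
clock: 13.53
tcp_pos: [0.5032, 0.3422, 0.0949]
orientation: [-3.134, -0.201, -0.001]
contact_force: [-0.0, -0.1, -3.0]
grip_width: 0.0203
gripper_force: 109.1
```

```bash
python3 m.py
```

```text
13.5833 [503.5 339.2  94.8] toolx [0.992 0.125 0.   ] z [ 0.    -0.001 -1.   ] [-0.81  0.54  0.16  1.85 -0.12  0.76 -2.04] 0.020326911154008594 109.09794330596924 [-0.07852916 -1.94680535 -2.62923957]
tool frame head x [41.3 61.2 76.4] y [-43.1  36.6] ztop [-22.9 -22.5]
ridge [ 58.1 -26.6 -21.9] [ 58.1  23.5 -21.8]
head board [ 30.8 474.5] z 99.8 yaw 7.15
```

>>> send_rows(deltas=[{"dx": 0,"dy": 0,"dz": -25,"rx": 0,"ry": 0,"rz": 0},{"dx": 0,"dy": 0,"dz": -50,"rx": 0,"ry": 0,"rz": 0},{"dx": 0,"dy": 0,"dz": -65,"rx": 0,"ry": 0,"rz": 0},{"dx": 0,"dy": 0,"dz": -72,"rx": 0,"ry": 0,"rz": 0},{"dx": 0,"dy": 0,"dz": -74,"rx": 0,"ry": 0,"rz": 0}])

```text
clock: 14.0
tcp_pos: [0.5032, 0.3362, 0.0199]
orientation: [3.133, 0.19, -0.003]
contact_force: [-0.1, -0.6, -3.7]
grip_width: 0.0202
gripper_force: 109.3
```

>>> send_rows(deltas=[{"dx": 0,"dy": 0,"dz": -1,"rx": 0,"ry": 0,"rz": 0},{"dx": 0,"dy": 0,"dz": -2,"rx": 0,"ry": 0,"rz": 0},{"dx": 0,"dy": 0,"dz": -2,"rx": 0,"ry": 0,"rz": 0}])

```text
clock: 14.25
tcp_pos: [0.5041, 0.3391, 0.0203]
orientation: [-3.135, -0.194, -0.002]
contact_force: [-0.2, 0.1, -4.0]
grip_width: 0.0203
gripper_force: 109.3
```

>>> send_rows(deltas=[{"dx": 0,"dy": 0,"dz": -1,"rx": 0,"ry": 0,"rz": 0},{"dx": 0,"dy": 0,"dz": -2,"rx": 0,"ry": 0,"rz": 0},{"dx": 0,"dy": 0,"dz": -2.5,"rx": 0,"ry": 0,"rz": 0},{"dx": 0,"dy": 0,"dz": -2.5,"rx": 0,"ry": 0,"rz": 0}])

```text
clock: 14.58
tcp_pos: [0.5034, 0.3392, 0.0171]
orientation: [-3.135, -0.195, -0.001]
contact_force: [-1.0, 0.6, -2.0]
grip_width: 0.0205
gripper_force: 109.4
```

>>> send_rows(deltas=[{"dx": 0,"dy": 0,"dz": -1,"rx": 0,"ry": 0,"rz": 0},{"dx": 0,"dy": 0,"dz": -1,"rx": 0,"ry": 0,"rz": 0},{"dx": 0,"dy": 0,"dz": -1,"rx": 0,"ry": 0,"rz": 0}])

```text
clock: 14.83
tcp_pos: [0.5034, 0.3392, 0.0169]
orientation: [-3.135, -0.195, -0.0]
contact_force: [-3.3, -2.0, 8.0]
grip_width: 0.0205
gripper_force: 111.1
```

>>> send_rows(deltas=[{"dx": 0,"dy": 0,"dz": 0,"rx": 0,"ry": 0,"rz": 0},{"dx": 0,"dy": 0,"dz": 0,"rx": 0,"ry": 0,"rz": 0},{"dx": 0,"dy": 0,"dz": 0,"rx": 0,"ry": 0,"rz": 0},{"dx": 0,"dy": 0,"dz": 0,"rx": 0,"ry": 0,"rz": 0},{"dx": 0,"dy": 0,"dz": 0,"rx": 0,"ry": 0,"rz": 0}], jaw=60)

```text
clock: 15.25
tcp_pos: [0.5034, 0.3391, 0.0158]
orientation: [-3.136, -0.194, -0.0]
contact_force: [-0.4, 0.6, 0.1]
grip_width: 0.0599
gripper_force: 0.0
```

>>> send_rows(deltas=[{"dx": 0,"dy": 0,"dz": 10,"rx": 0,"ry": 0,"rz": 0},{"dx": 0,"dy": 0,"dz": 35,"rx": 0,"ry": 0,"rz": 0},{"dx": 0,"dy": 0,"dz": 70,"rx": 0,"ry": 0,"rz": 0},{"dx": 0,"dy": 0,"dz": 105,"rx": 0,"ry": 0,"rz": 0},{"dx": 0,"dy": 0,"dz": 140,"rx": 0,"ry": 0,"rz": 0}])

```text
clock: 15.67
tcp_pos: [0.5031, 0.3387, 0.1579]
orientation: [3.135, 0.194, -0.0]
contact_force: [0.6, 0.8, 0.1]
grip_width: 0.0602
gripper_force: 0.0
```

>>> send_rows(deltas=[{"dx": 0,"dy": 0,"dz": 20,"rx": 0,"ry": 0,"rz": 0},{"dx": 0,"dy": 0,"dz": 20,"rx": 0,"ry": 0,"rz": 0},{"dx": 0,"dy": 0,"dz": 20,"rx": 0,"ry": 0,"rz": 0},{"dx": 0,"dy": 0,"dz": 20,"rx": 0,"ry": 0,"rz": 0}])

```text
clock: 16.0
tcp_pos: [0.5027, 0.3387, 0.1754]
orientation: [3.135, 0.195, -0.001]
contact_force: [0.4, 0.6, -0.2]
grip_width: 0.0599
gripper_force: 0.0
```

```bash
python3 - <<'E'
from h import *
im,P,*_=grab('side'); im2,P2,*_=grab('scene')
X,Y,Z=[P[...,i]*1000 for i in range(3)]
m=(Z>12)&(Z<80)&(X>300)&(X<640)&(Y>240)&(Y<480); q=P[m]*1000; print('mallet z pct',np.percentile(q[:,2],[50,99]).round(1),q.min(0).round(),q.max(0).round())
th=np.radians(10.6); B=np.array([[np.cos(th),np.sin(th)],[-np.sin(th),np.cos(th)]])
hsv=cv2.cvtColor(im2,cv2.COLOR_BGR2HSV); Q=P2*1000
red=((hsv[...,0]<6)|(hsv[...,0]>172))&(hsv[...,1]>170)&(Q[...,2]>48)&(Q[...,2]<60)
w=(Q[red][:,:2]-[619,-125.5])@B.T; print('wedge',w.max(0).round(1),w.min(0).round(1),'n',len(w))
cv2.imwrite('pics/end.png',np.vstack([im[80:380,100:500],im2[120:340,60:500][:,:400]]))
E
```

```text
mallet z pct [31.5 41.7] [320. 299.  12.] [585. 385.  45.]
wedge [-51.7 102.8] [-89.1  -6.8] n 277
```

View pics/end.png

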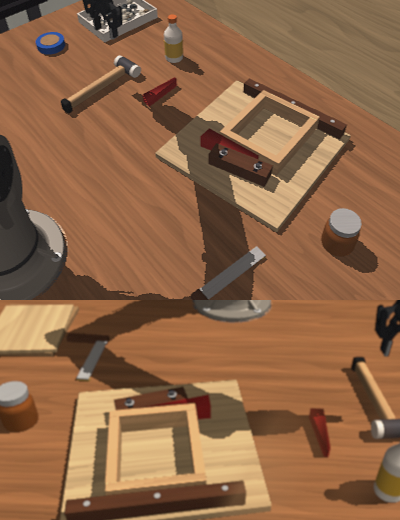

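The mallet lies flat on the bench at (100,85) in the upper panel. The wedge is deep in the gap at (225,145), the joint is closed, and the other things are where they were. I'm handing in.

```bash
python3 -c "
from bench import r
print(r.hand_in())"
```

```text
the job is handed in; nothing more can be done
None
```

I handed the job in at about 16 s on the robot's clock, with no verdict shown: the wedge is tight (last two taps of about 20 N, butt stayed at about y = 102 mm), the joint looks closed in the last pictures, and the mallet lies flat on the bench left of the board.

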